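# Hook the tray of blanks forward on the drying rack

## Robot

A 6-joint arm with a two-finger parallel gripper is mounted at the origin on the work surface. World frame = base frame: x ahead of the robot, y to its left, z up, the work surface at z = 0. Lengths are in mm, angles in rad, forces in N, time in s.
With the tool pointing down it reaches from about 350 to 725 mm from the base axis. Payload 4.3 kg.
Tool frame: the origin (TCP) lies at the very end of the fingers, on their centre line; the grasp point (between the pads) lies 19 mm behind it; z points along the fingers, y is the line along which they close (so a half turn about z gives the same grasp; the last joint's range is limited). The gripper opens to 85 mm and grips with 20 to 120 N. Pads are 22 mm wide; open, the fingers measure 114 mm over their backs; the gripper's body (76 mm by 85 mm) begins 54 mm behind the grasp point. The pads swing forward as they close: fully open they stand 13 mm farther back than shut.
Start: joints at [-1.288, 0.377, 0.081, 1.274, 0, 1.46], TCP at [220.11, -531.242, 231.329] pointing down, gripper open.
Joint ranges: [-2.72, 2.72], [-0.84, 1.66], [-1.02, 1.22], [-1.77, 2.12], [-1.37, 1.28], [-3.14, 3.14]. Speed limits (rad/s): [2.57, 2.57, 3.14, 3.14, 3.14, 3.14].

## Interface

Orientations are given as a 3x3 rotation matrix whose columns are the frame's x, y, z axes.
In Python, from rig import bot, set_gripper, sensors, camera, camera_info, job_done gives the robot as it stands. Calls block until the motion is done:
- bot.move_ptp(position, orientation): joint-space move of the TCP to a pose.
- bot.movel(position, rotation=None, feed=150, contact_N=None): straight line of the TCP; rotation=None keeps the orientation; feed is the mean speed in mm/s. With contact_N (N) it stops when the force on the tool has changed by that much, and returns True; else False.
- bot.move_joints(angles): joint-space move.
- set_gripper(opening, effort=None): opening from 0.0 (shut) to 1.0 (fully open); effort is the grip in N (None keeps the last); returns when the fingers have stopped.
- bot.hold(seconds).
- bot.ik(position, orientation): joint angles nearest the present ones, or None.
- sensors.read_state(): the state.
- camera(name): name is "scene" or "top" or "wrist"; returns the picture (384x512x3 uint8, red, green, blue); there is no depth.
- camera_info(name): a dict with "camera_matrix" (3x3 intrinsics, pixels), "position" and "attitude" of the camera in the world; the wrist camera has in their place "tool_from_camera" (4x4, takes a point from camera to tool coordinates, whose origin is the TCP and whose axes are the flange's). Camera axes: x right, y up, looking along -z (the intrinsics and any distortion apply to the point x, -y, -z); pixel columns grow to the right and rows downward; lengths in mm; the calibration is good to about 2 mm. A picture is of the moment at which its call begins: read the wrist's pose just before it. camera_info takes no time and is no camera call.
A pose or a line that the arm cannot do raises bot.MotionError and nothing moves.
- job_done(): hands the job in; it is judged then, once.
The state is a dict: "time": time; "joints": joint angles; "qvel": joint speeds; "tau": joint torques, N m; "tool_pos": TCP position; "eef_rot": TCP orientation; "contact_force": force on the tool from outside, world axes, zero at the start; "wrist_torque": the same for the moment, N m; "grip_width": opening from 0.0 (shut) to 1.0 (fully open); "grasp_force": force on a finger pad.
Only numpy, scipy, OpenCV 4.12 (cv2) and the standard library are available. Lean on these libraries where they do the work, as an engineer would, in place of code of your own. Each camera call takes 0.05 s, during which the arm holds its last target. There are 200 camera calls.

## Task

Take the pull hook by its handle, hook it over the front lip of the turquoise tray that stands far back on the drying rack, and draw the tray forward with a steady, gentle pull until you feel it come up firm and square against the wooden stop bar. Move the tray only with the hook, keep the turned blanks in it standing, and leave the paint jars and the wash bottle alone. Then unhook and set the hook gently back down on the bench, off the rack, leaving the tray snug against the bar.

Things in the scene. Friction and masses are not known exactly. Their poses are not given: they have to be found in the camera images.
- rack: Two-tier wooden drying rack, fixed. x points level into the rack from its open front, z up; origin at bench height under the stop bar's foremost setting, mid width. Deck 440 mm wide (y), x -100 to 435 mm, top 18 mm above the bench. Slatted tier over its rear: front edge x = 128 mm, posts 24 mm thick at y = +-207 mm, slat undersides 180, tops 192 mm above the bench, goods at the back up to 300 mm.
- tray: Turquoise rigid plastic tray, loose on the deck: open, 160 (x) by 190 (y) by 56 mm high, walls and floor 4 mm, rim turned out 7 mm more (top 5 mm). Origin: centre of underside, z up; front wall towards -x (outer face x = -80, inner x = -76 mm). Clear inside for 45 mm behind the front wall. 0.33 to 0.55 kg; with its blanks it slides against 2 to 5 N, varying. Over 12 N may crack it.
- tray_lip (a point): Middle of the top of the tray's front wall (the lip), 56 mm above the tray's underside.
- hook: Pull hook lying on the bench, tip down: flat-sided dark handle 120 long (x -60 to 60), 26 wide (y), 36 mm high; then a straight 7 mm steel rod along +x, its axis 26 mm above the handle's underside, bent straight down at x = 230 mm to the underside's level, so 22.5 mm of the bent end stand free below the rod. Origin: middle of the handle's underside, z up as it lies. 0.15 kg.
- hook_tip (a point): Lower end of the hook's bent tip, 230 mm ahead of the handle's middle, level with the handle's underside.
- blank0: Onion-shaped turned wooden blank with red and yellow bands, 58 mm across, 62 mm high, standing on its foot (32 mm across) in the tray. Origin at the centre of its foot. 50 g.
- blank1: A second such blank.
- blank2: A third such blank.
- jar_red: Red paint jar with a steel lid, 38 mm across, 58 mm high, standing at one side of the open front part of the deck. Origin at the centre of its underside.
- jar_green: Green paint jar, the same size, at the other side of the deck.
- wash_bottle: White bottle with a red cap, 56 mm across, 110 mm high, standing on the bench. Origin at the centre of its underside.
- bar_zero (a point): On the deck top at rack x = 0, y = 0; axes as the rack's. The dark stop bar (300 mm along y, 14 thick, 16 mm high, on steel straps with wing nuts) is clamped firmly at an unknown setting: its inner face, square to x, stands 0 to 40 mm further in than this point, a new setting each time and not measured: feel for it. The tray is home when it bears on the bar with 3 N or more.
Mind the look-alikes: they are no part of the job. Leave any pink look-alike of the blank0 alone.

How it is judged:
By the outcome, as a careful person would: the job done as asked, in the order asked, and still so for the second after the job is handed in, with the robot touching nothing.
It also fails if it takes over 69 s, if anything falls off the work surface, if the arm or the gripper's body presses on something with over 40 N, if the wrist force passes 120 N, or if a joint passes its speed limit or range.

## Working session

There is one attempt and no reset: what is moved stays moved. The work goes in short steps, each a Python script; the robot and the scene stay as the last script left them, time stands still between calls to the robot, and variables do not carry over. Pictures are saved under pics/ and viewed, at most 10 in all, crops included, and the job is handed in when it is done.

```bash
ls; mkdir -p pics; python3 - <<'E'
from rig import bot,sensors,camera,camera_info
import cv2,numpy as np
for n in("scene","top"):
    cv2.imwrite(f"pics/{n}0.png",cv2.resize(camera(n)[:,:,::-1],(800,600),interpolation=cv2.INTER_CUBIC))
    print(camera_info(n))
print(camera_info("wrist")); s=sensors.read_state(); print(s)
E
```

```text
pics
{'camera_matrix': array([[352.04819492,   0.        , 260.86790916],
       [  0.        , 352.04819492, 182.14542264],
       [  0.        ,   0.        ,   1.        ]]), 'position': array([ 322.22239013,  -73.32906014, 1057.69712463]), 'attitude': array([[ 0.69856694,  0.68032573, -0.22172309],
       [-0.71553398,  0.66247676, -0.22166567],
       [-0.00391846,  0.31349871,  0.94958054]])}
{'camera_matrix': array([[465.83695468,   0.        , 260.25414654],
       [  0.        , 465.83695468, 189.45284134],
       [  0.        ,   0.        ,   1.        ]]), 'position': array([ 366.84140551,  145.92674287, 1613.56419209]), 'attitude': array([[ 0.02105894,  0.9898371 , -0.14063798],
       [-0.9996518 ,  0.01860978, -0.01870724],
       [-0.01589988,  0.14098296,  0.98988434]])}
{'camera_matrix': array([[286.65918111,   0.        , 255.83105425],
       [  0.        , 286.65918111, 193.66945233],
       [  0.        ,   0.        ,   1.        ]]), 'tool_from_camera': array([[-1.22577126e-03,  9.56970641e-01,  2.90182166e-01,
         7.28032901e+01],
       [ 9.99999186e-01
[... 343 characters left out ...]
01271560e-06,  1.46050284e+00]), 'qvel': array([ 0.00169543,  0.00028649,  0.00323995, -0.00113227,  0.00061844,
       -0.00122358]), 'tau': array([ 1.22352158e-03, -4.64692640e+01,  2.70582658e+01,  1.20051546e-02,
       -1.55107828e-04,  4.33150987e-06]), 'tool_pos': array([ 219.94526913, -530.62693561,  230.44727712]), 'eef_rot': array([[ 9.23834969e-01,  3.82790640e-01, -5.24686724e-04],
       [ 3.82790948e-01, -9.23833264e-01,  1.78590758e-03],
       [ 1.98905657e-04, -1.85072920e-03, -9.99998268e-01]]), 'contact_force': array([ 0.13038641, -0.95384977, -0.20531624]), 'wrist_torque': array([ 0.04943354,  0.01074955, -0.01651243]), 'grasp_force': 0.0, 'grip_width': 1.000637375014959}
```

View pics/scene0.png

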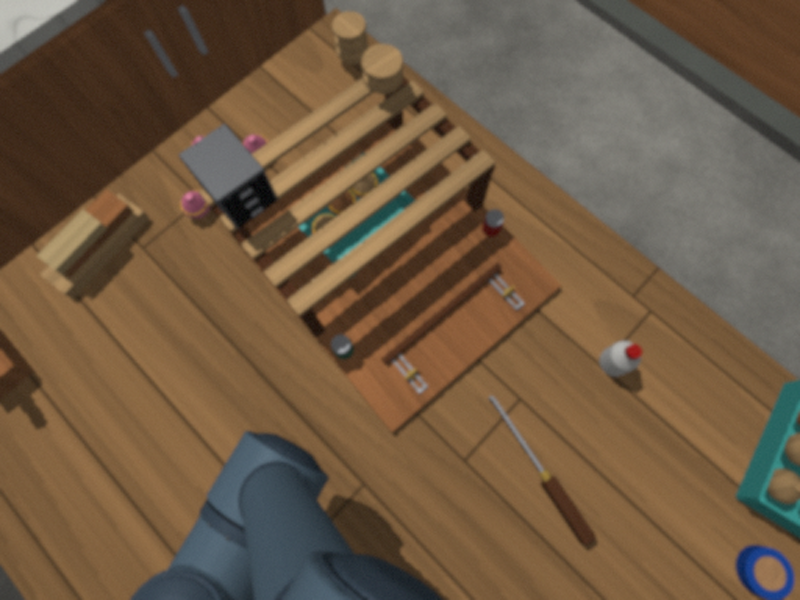

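View pics/top0.png

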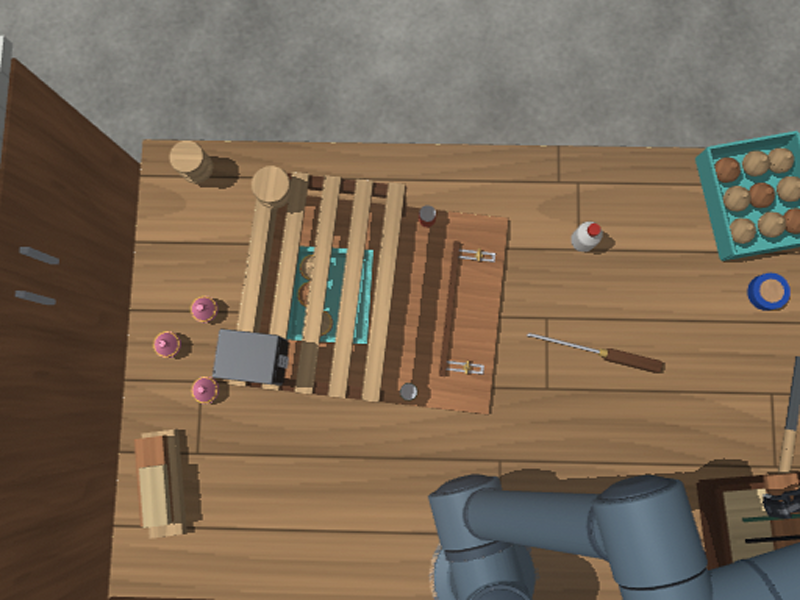

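Two views agree. The tray meant is the one on the rack, under the slats (top view around 330,295). The turquoise carton at top right (755,195) stands on the bench and holds balls, so it is a look-alike. The pink blanks at left are also look-alikes. The hook lies at top (528,335) to (663,367), with its handle on the right. Next I'll triangulate and crop the tray.

```bash
cat > h.py <<'E'
from rig import bot,set_gripper,sensors,camera,camera_info,job_done
import cv2,numpy as np
def ray(info,uv,T=None):
    K=info["camera_matrix"]; d=np.linalg.solve(K,[uv[0],uv[1],1.]); d=np.array([d[0],-d[1],-d[2]])
    if T is None: return np.array(info["position"]),info["attitude"]@d
    return T[:3,3],T[:3,:3]@d
def atz(r,z): o,d=r; return o+d*(z-o[2])/d[2]
def tri(a,b):
    (o,d),(p,e)=a,b; s=np.linalg.lstsq(np.c_[d,-e],p-o,rcond=None)[0]
    A,B=o+s[0]*d,p+s[1]*e; return (A+B)/2,np.linalg.norm(A-B)
def wristT(s):
    T=np.eye(4);T[:3,:3]=s["eef_rot"];T[:3,3]=s["tool_pos"]; return T@camera_info("wrist")["tool_from_camera"]
E
cat > a.py <<'E'
from h import *
np.set_printoptions(precision=1,suppress=True)
S,Tp=camera_info("scene"),camera_info("top"); k=1/1.5625
P={"rack corner FR(far)":((559,289),(508,217)),"rack corner front near":((396,431),(490,413)),"slat front far":((490,155),(404,184)),
"slat front near":((303,312),(372,402)),"tip":((491,398),(528,335)),"handle end":((590,543),(663,369)),"handle start":((545,478),(606,353)),
"redjar":((494,216),(428,212)),"greenjar":((343,344),(408,390)),"bottle":((635,351),(594,230)),"trayfrontfar":((413,201),(372,250)),"trayfrontnear":((333,257),(366,343)), "bar far":((497,267),(459,242)),"bar near":((391,353),(445,377)),"box":((240,225),(288,352))}
for n,(a,b) in P.items():
    p,g=tri(ray(S,np.array(a)*k),ray(Tp,np.array(b)*k)); print(n,p,round(g,1))
for n,z in(("trayfrontfar",74),("trayfrontnear",74),("rack corner FR(far)",18),("rack corner front near",18)): print(n,atz(ray(Tp,np.array(P[n][1])*k),z),atz(ray(S,np.array(P[n][0])*k),z))
im=camera("scene")[:,:,::-1][80:240,130:340]; im2=camera("top")[:,:,::-1][100:270,150:340]
cv2.imwrite("pics/crop1.png",np.hstack([cv2.resize(im,(400,305),interpolation=3),cv2.resize(im2,(400,305),interpolation=3)]))
E
python3 a.py
```

```text
rack corner FR(far) [787.4 -52.  -25.7] 2.2
rack corner front near [345.  -11.1  10.2] 7.2
slat front far [785.9 183.  224.9] 2.8
slat front near [367.4 237.1 140.7] 14.6
tip [516.1 -96.3  -3.1] 4.8
handle end [ 441.2 -364.2   78.8] 1.0
handle start [ 475.1 -258.2   27.9] 1.3
redjar [769.2 132.6  79.7] 0.1
greenjar [388.6 168.   46.6] 3.6
bottle [ 727.  -217.1  120.2] 5.1
trayfrontfar [669.8 250.7 125. ] 9.4
trayfrontnear [472.4 250.5 197.7] 3.5
bar far [713.   63.6  32.5] 3.7
bar near [424.7  87.2  97.9] 22.2
box [426.1 402.  205.5] 53.8
trayfrontfar [684.5 251.9  74. ] [684.3 270.6  74. ]
trayfrontnear [483.4 259.   74. ] [492.  297.6  74. ]
rack corner FR(far) [776.9 -47.6  18. ] [767.9 -52.1  18. ]
rack corner front near [341.6  -9.4  18. ] [348.3 -12.5  18. ]
```

View pics/crop1.png

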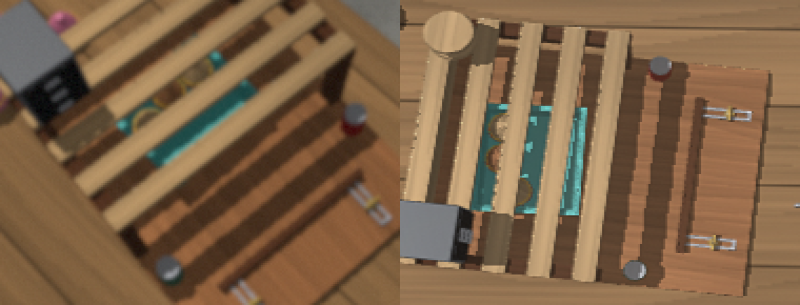

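```bash
cat >> h.py <<'E'
RX=np.array([.089,.996,0]); RY=np.array([-.996,.089,0]); RO=np.array([568.4,71,0.]); U=np.array([0,0,1.])
def rk(x,y,z): return RO+x*RX+y*RY+z*U
def rot(x,z): x,z=np.array(x,float),np.array(z,float); x/=np.linalg.norm(x);z/=np.linalg.norm(z); return np.c_[x,np.cross(z,x),z]
E
cat > b.py <<'E'
from h import *
import sys,pickle
t=np.radians(25)
R=rot(-RX*np.cos(t)-U*np.sin(t),RX*np.sin(t)-U*np.cos(t))
hx=np.array([np.cos(1.3),np.sin(1.3),0]); H=rot(hx,-U); c=np.array([460,-310,0.])
plan=[("t1",rk(-4,50,131),R),("t2",rk(-4,-50,131),R),("h1",c+30*hx+170*U,H),("h2",c-50*hx+170*U,H)]
for n,p,r in plan: print(n,p,bot.ik(p,r))
if len(sys.argv)>1:
  out={}
  for n,p,r in plan:
    bot.move_ptp(p,r); s=sensors.read_state(); im=camera("wrist")
    out[n]=(s,im); cv2.imwrite(f"pics/{n}.png",im[:,:,::-1])
  print(s["time"]); pickle.dump(out,open("w.pkl","wb"))
  g=lambda n:cv2.imread(f"pics/{n}.png")
  cv2.imwrite("pics/mont.png",cv2.resize(np.vstack([np.hstack([g("t1")[::-1,::-1],g("t2")[::-1,::-1]]),np.hstack([g("h1"),g("h2")])]),(800,600),interpolation=3))
E
python3 b.py
```

```text
t1 [518.244  71.466 131.   ] [-0.24100799  0.34465607 -0.31596873  0.98060899  0.43097053 -1.73810726]
t2 [617.844  62.566 131.   ] [-0.21603443  0.52659075 -0.02668385  1.07647541  0.43258519 -1.71066748]
h1 [ 468.02496486 -281.09325444  170.        ] [-0.65706274  0.34326402 -0.12903424  1.09849806  0.          1.18452992]
h2 [ 446.62505857 -358.17790927  170.        ] [-0.78673097  0.39524267 -0.05222433  1.12332933  0.          1.05486168]
```

```bash
python3 b.py go | tail -1
```

```text
6.3917
```

View pics/mont.png

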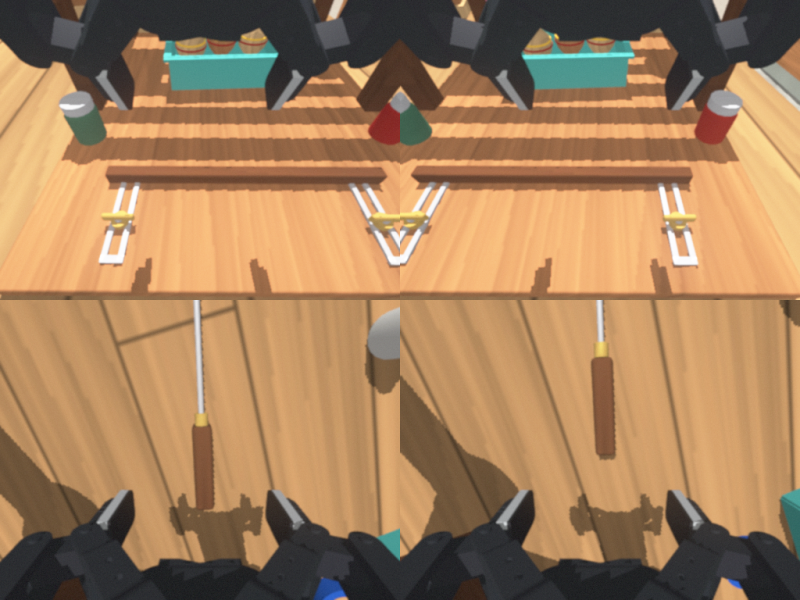

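The wrist views show the tray's front rim at about (166–281,57) in the left view, with three blanks standing in it. The red and green jars stand to either side, and the hook handle is at (203,465). I'll enlarge these for measuring.

```bash
python3 - <<'E'
import cv2,numpy as np
g=lambda n:cv2.imread(f"pics/{n}.png")
f=lambda n:g(n)[::-1,::-1]
r=lambda im,w,h:cv2.resize(im,(w,h),interpolation=cv2.INTER_CUBIC)
# tray crops 200x60 of flipped -> x4 (800x... ) half: 400 wide x2 each? use 160x60 x2.5
a=r(f("t1")[40:120,200:400],800,320)[:,:]; b=r(f("t2")[40:120,120:320],800,320)
cv2.imwrite("pics/e1.png",np.vstack([a,b])[:600])
c=r(g("h1")[120:280,200:320],400,533); d=r(g("h2")[40:200,200:320],400,533)
cv2.imwrite("pics/e2.png",np.hstack([c,d]))
E
```

```text
(no output)
```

View pics/e1.png

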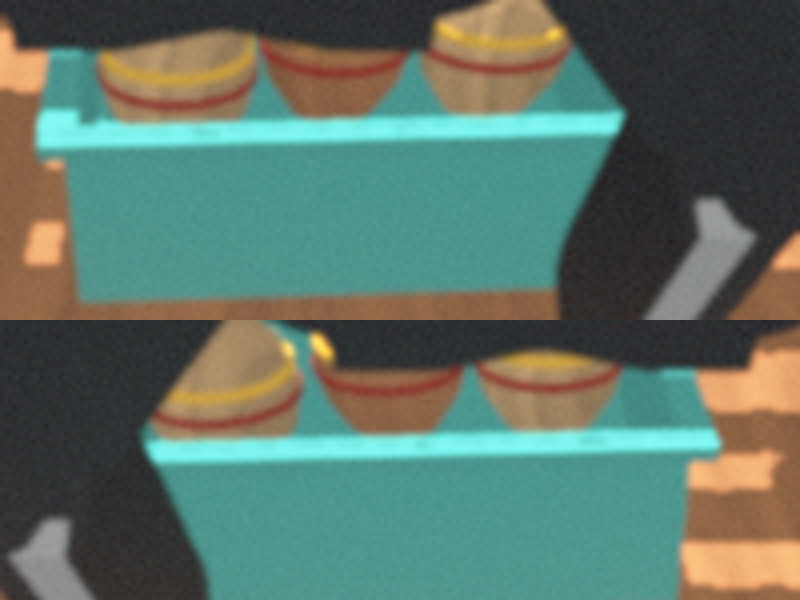

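View pics/e2.png

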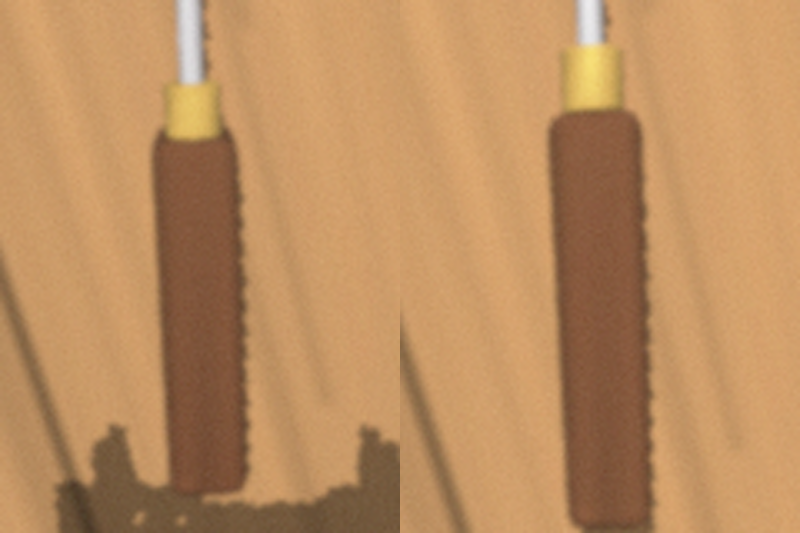

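```bash
cat > c.py <<'E'
from h import *
import pickle
np.set_printoptions(precision=1,suppress=True)
w=pickle.load(open("w.pkl","rb")); I=camera_info("wrist")
def R(n,uv): return ray(I,uv,wristT(w[n][0]))
def fl(n,u,v,x0):  # crop px -> original
    return R(n,(511-(x0+u/4-.375),383-(40+v/4-.375)))
L=fl("t1",38,155,200); Lm=fl("t1",612,134,200); B=fl("t1",80,302,200); Bm=fl("t1",550,289,200)
Rr=fl("t2",718,133,120); Rl=fl("t2",165,143,120)
def rc(p): d=p-RO; return np.array([d@RX,d@RY,p[2]])
for n,r,z in(("rimL",L,69),("t1 right",Lm,69),("botL",B,18),("bot right",Bm,18),("rimR",Rr,69),("t2 left",Rl,69)): p=atz(r,z); print(n,p,rc(p))
# rack front bar ends etc from mont
def m(n,u,v): u,v=u/.78125,v/.78125; return R(n,(511-u,383-v))
for n,r,z in(("bar topL",m("t1",107,168),34),("bar topR",m("t2",290,168),34),("deckfrontL",m("t1",1,292),18),("deckfrontR",m("t2",398,292),18)): p=atz(r,z); print(n,p,rc(p))
print("bar tri L",tri(m("t1",107,167),m("t2",14,167)))
q=lambda n,u,v,y0:R(n,(200+u*.3-.35,y0+v*.3-.35))
F=[q("h1",196,137,120),q("h2",195,110,40)];E=[q("h1",207,490,120),q("h2",609-400,524,40)]
for a in(F,E): print(tri(*a),atz(a[0],36),atz(a[1],36))
p,e=[np.mean([atz(r,36) for r in a],0) for a in(F,E)]
print("mid",(p+e)/2,"len",np.linalg.norm(p-e),"ang",np.arctan2(*(p-e)[1::-1]))
E
python3 c.py
```

```text
rimL [483.4 265.3  69. ] [185.9 101.9  69. ]
t1 right [652.8 262.7  69. ] [198.4 -67.   69. ]
botL [490.9 267.   18. ] [188.3  94.7  18. ]
bot right [644.4 260.5  18. ] [195.5 -58.9  18. ]
rimR [688.9 259.1  69. ] [ 198.  -103.3   69. ]
t2 left [526.8 267.9  69. ] [192.4  59.   69. ]
bar topL [420.8 100.   34. ] [ 15.7 149.6  34. ]
bar topR [718.5  72.6  34. ] [  15.  -149.4   34. ]
deckfrontL [351.3  -6.6  18. ] [-96.6 209.4  18. ]
deckfrontR [769.5 -44.6  18. ] [ -97.2 -210.6   18. ]
bar tri L (array([421.6,  99.4,  36.5]), np.float64(0.06382327529917424))
(array([ 475.5, -260.7,   30.8]), np.float64(0.21794182779753976)) [ 475.8 -259.8   36. ] [ 475.2 -261.2   36. ]
(array([ 447.8, -375.7,   32.7]), np.float64(0.12721182568638598)) [ 448.2 -373.7   36. ] [ 448.1 -374.7   36. ]
mid [ 461.8 -317.3   36. ] len 116.93594062121997 ang 1.3343577959433333
```

Lip middle is about (586,268). The tray is turned about 3.4° relative to the rack. The handle's middle is at (462,-317), pointing along 1.334 rad. Next: grasp, lift, stage and check.

```bash
cat > d.py <<'E'
from h import *
np.set_printoptions(precision=2,suppress=True)
a=1.334; hx=np.array([np.cos(a),np.sin(a),0]); H=rot(hx,-U); c=np.array([461.8,-317.3,0])
D=rot(RX,-U); tip=np.array([587.6,286,0])
stage=tip-RX*(230+170)+107*U; inn=tip-RX*230+107*U
for p,r in((c+7*U,H),(stage,D),(inn,D),(inn-RX*190-45*U,D)): print(p,bot.ik(p,r))
set_gripper(0.65); bot.move_ptp(c+60*U,H)
print(bot.movel(c+7*U,H,feed=80,contact_N=8))
set_gripper(0,80); s=sensors.read_state(); print(s["tool_pos"],s["grip_width"],s["grasp_force"])
bot.movel(c+107*U,H,feed=120); bot.movel(stage,D,feed=200); bot.hold(.3)
s=sensors.read_state(); print(s["time"],s["tool_pos"],s["grip_width"],s["grasp_force"],s["contact_force"])
t=camera("top")[:,:,::-1][150:290,230:430]; w=camera("wrist")[:,:,::-1]
cv2.imwrite("pics/g.png",np.hstack([cv2.resize(t,(400,280),interpolation=3),cv2.resize(w,(373,280))]))
# expected tip / rod-bend pixel in top crop
I=camera_info("top"); p=s["tool_pos"]+s["eef_rot"]@[230,0,-23+0]; q=I["attitude"].T@(p-I["position"]); uv=I["camera_matrix"]@[q[0]/-q[2],q[1]/q[2],1]
print("bend expected crop px",(uv[:2]-[230,150])*2)
E
python3 d.py
```

```text
[ 461.8 -317.3    7. ] [-0.72  0.52 -0.32  0.73  0.    1.09]
[ 552.  -112.4  107. ] [-0.31  0.42 -0.19  0.97  0.    1.35]
[567.13  56.92 107.  ] [-0.01  0.43 -0.17  0.97  0.    1.65]
[ 550.22 -132.32   62.  ] [-0.35  0.47 -0.24  0.86  0.    1.31]
False
[ 462.45 -317.79    7.87] 0.287660418787786 79.19822573661804
11.1333 [ 551.84 -113.01  107.02] 0.2911490707061526 78.42069268226624 [ 0.79 -0.1  -1.45]
bend expected crop px [96.47 82.69]
```

View pics/g.png

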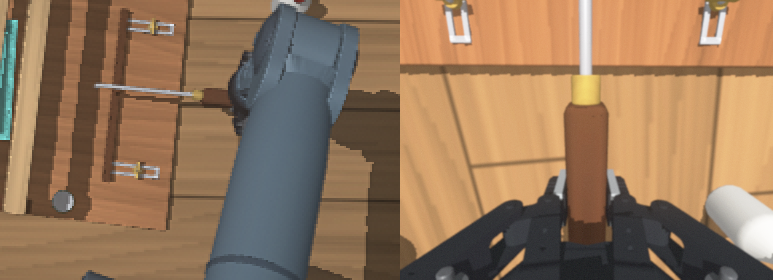

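The hook is held straight, with its bend at (96,85) against the expected (96,83). I'll insert it, lower it and start the pull.

```bash
cat > e.py <<'E'
from h import *
np.set_printoptions(precision=2,suppress=True)
tip=np.array([587.6,286,0]); inn=tip-RX*230+107*U
st=lambda:(lambda s:(s["time"],s["tool_pos"],s["contact_force"],s["grip_width"]))(sensors.read_state())
bot.movel(inn,feed=100); bot.hold(.3); print(st())
print("down",bot.movel(inn-43*U,feed=30,contact_N=4)); bot.hold(.3); s0=st(); print(s0)
print("pull",bot.movel(inn-43*U-RX*30,feed=20,contact_N=2)); print(st()); bot.hold(.2); print(st())
t=camera("top")[:,:,::-1][140:290,150:350]
cv2.imwrite("pics/p.png",cv2.resize(t,(800,600),interpolation=3))
E
python3 e.py
```

```text
(13.3833, array([567.13,  56.74, 107.  ]), array([-0.76,  0.2 , -1.55]), 0.29127244947901093)
down False
(15.2667, array([567.19,  56.9 ,  64.07]), array([-0.99, -0.14, -1.53]), 0.29039868553696985)
pull True
(16.1917, array([564.73,  38.89,  63.26]), array([-0.45, -0.5 , -1.21]), 0.2881386466571628)
(16.3917, array([563.89,  39.3 ,  62.48]), array([ 0.51, -0.41, -0.77]), 0.28936545330722035)
```

View pics/p.png

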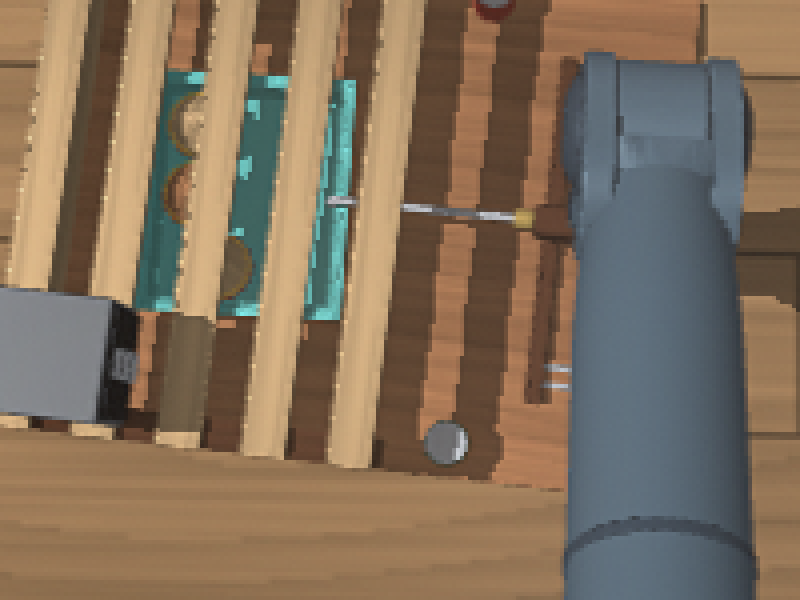

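The bend sits inside the lip, near its middle, at (333,201), and the lip was felt at about 18 mm of travel. I'll draw it forward, then feel slowly for the bar.

```bash
cat > f.py <<'E'
from h import *
np.set_printoptions(precision=2,suppress=True)
tip=np.array([587.6,286,0]); inn=tip-RX*230+64*U
st=lambda:(lambda s:(s["time"],s["tool_pos"],s["contact_force"],(s["tool_pos"]-RO)@RX,s["grip_width"]))(sensors.read_state())
print("pull",bot.movel(inn-RX*150,feed=35,contact_N=8)); print(st())
bot.hold(.3)
f=np.mean([(bot.hold(.02),sensors.read_state()["contact_force"]@RX)[1] for _ in range(10)]); print("f",f)
f0=0.0
n=9-max(0,f-f0); print("slow thr",n)
print("slow",bot.movel(inn-RX*205,feed=8,contact_N=n)); print(st())
for _ in range(5): bot.hold(.1); print(st())
E
python3 f.py
```

```text
pull False
(20.3667, array([553.79, -92.46,  64.01]), array([ 0.23,  3.31, -4.27]), np.float64(-164.10548412681592), 0.2934905934209857)
f 3.356359052333773
slow thr 5.643640947666227
slow True
(25.3417, array([ 549.36, -132.19,   63.08]), array([-0.42,  0.16, -2.43]), np.float64(-204.0746738604619), 0.28836287288366236)
(25.4417, array([ 548.67, -131.59,   62.43]), array([-0.77, -0.09, -2.06]), np.float64(-203.53185268929417), 0.28727631232974776)
(25.5417, array([ 548.39, -131.11,   62.07]), array([ 0.46, -0.48, -1.63]), np.float64(-203.08704240560195), 0.28948155965248124)
(25.6417, array([ 548.23, -130.77,   61.9 ]), array([ 0.12, -0.07, -1.4 ]), np.float64(-202.7616420322039), 0.29493914226122125)
(25.7417, array([ 548.24, -130.61,   61.88]), array([-0.06,  0.02, -2.24]), np.float64(-202.60039457476077), 0.2881380754333476)
(25.8417, array([ 548.25, -130.52,   61.89]), array([-0.07, -0.46, -1.27]), np.float64(-202.51036799373847), 0.29138708145222997)
```

```bash
cat > g.py <<'E'
from h import *
np.set_printoptions(precision=2,suppress=True)
tip=np.array([587.6,286,0]); inn=tip-RX*230+64*U
avg=lambda n=6:np.mean([(bot.hold(.015),sensors.read_state()["contact_force"])[1] for _ in range(n)],0)
st=lambda:(sensors.read_state()["tool_pos"]-RO)@RX
c0=(inn-RO)@RX
f=avg(); print(f,st())
x=st()
for i in range(14):
    x-=.7; hit=bot.movel(inn+RX*(x-c0),feed=8,contact_N=8); f=avg(4); print(round(x,1),round(st(),1),round(f@RX,1),round(f[2],1),hit)
    if hit or f@RX>8.3: break
print(sensors.read_state()["time"])
cv2.imwrite("pics/q.png",np.hstack([cv2.resize(camera(n)[:,:,::-1][a:a+150,b:b+200],(400,300),interpolation=3) for n,a,b in(("top",140,180),("scene",90,170))]))
E
python3 g.py
```

```text
[-0.2  -0.15 -1.29] -202.49405035684202
-203.2 -203.2 0.0 -1.6 False
-203.9 -203.9 0.5 -1.3 False
-204.6 -204.2 1.6 -1.4 False
-205.3 -204.3 5.3 -2.1 False
-206.0 -204.4 7.1 -2.5 False
-206.7 -204.4 9.0 -2.5 False
28.1083
```

View pics/q.png

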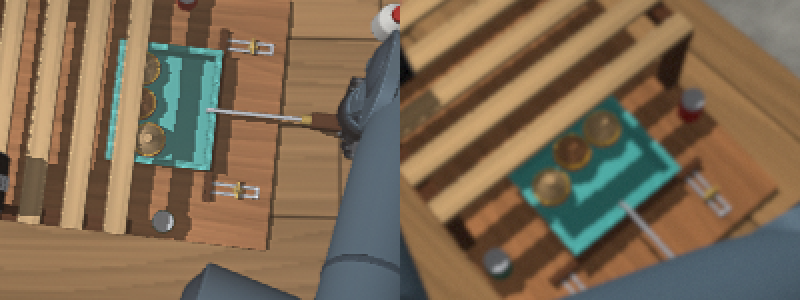

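The tray bears firmly on the bar: 9 N with no more travel at −204.4. Its edge is parallel to the bar and the blanks are standing. I'll unhook now and put the hook back where it lay.

```bash
cat > i.py <<'E'
from h import *
np.set_printoptions(precision=2,suppress=True)
tip=np.array([587.6,286,0]); inn=tip-RX*230+64*U; c0=(inn-RO)@RX
P=inn+RX*(-195-c0)
print(bot.movel(P,feed=20,contact_N=14)); bot.hold(.2); print(sensors.read_state()["contact_force"])
print(bot.movel(P+50*U,feed=50)); 
a=1.334; hx=np.array([np.cos(a),np.sin(a),0]); H=rot(hx,-U); c=np.array([461.8,-317.3,0])
bot.movel(P+50*U-RX*110,feed=150); bot.movel(c+60*U,H,feed=150)
bot.movel(c+16*U,feed=60); bot.hold(.2)
print("down",bot.movel(c+6*U,feed=10,contact_N=3)); s=sensors.read_state(); print(s["tool_pos"],s["contact_force"])
set_gripper(0.6); bot.movel(c+120*U,feed=80); bot.hold(.5)
s=sensors.read_state(); print(s["time"],s["tool_pos"],s["grip_width"])
g=lambda n,a,b:cv2.resize(camera(n)[:,:,::-1][a:a+240,b:b+320],(400,300),interpolation=3)
cv2.imwrite("pics/r.png",np.hstack([g("top",90,140),g("scene",100,130)]))
E
python3 i.py
```

```text
False
[ 0.   -0.17 -1.13]
False
down True
[ 461.71 -317.22    7.88] [0.08 0.04 4.25]
36.4667 [ 461.79 -317.29  119.96] 0.5984497552183556
```

View pics/r.png

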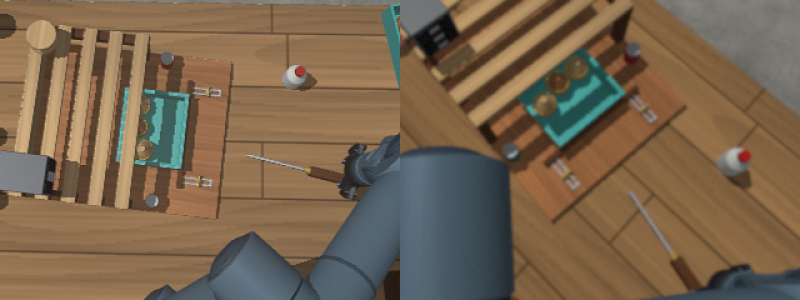

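The tray (155,128) stands square against the bar with its three blanks upright. The hook (290,165) lies on the bench off the rack, and the jars and bottle have not moved.

```bash
python3 -c "from rig import job_done; print(job_done())"
```

```text
the job is handed in; nothing more can be done
None
```

The job is handed in: I drew the tray up square against the stop bar with about 9 N of pull, its three blanks are still standing, and the hook is back on the bench off the rack.

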